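# Steer the laser spot onto the moss specimen with the two mirror-mount screws

## Robot

A 7-joint arm with a two-finger parallel gripper is mounted at the origin on the work surface. World frame = base frame: x ahead of the robot, y to its left, z up, the work surface at z = 0. Lengths are in m, angles in rad, forces in N, time in s.
With the tool pointing down it reaches from about 0.4 to 0.85 m from the base axis. Payload 10.4 kg.
Tool frame: the origin (TCP) lies between the finger pads; the fingertips stand 22 mm ahead of it and the grasp point (between the pads) lies 3 mm ahead of it; z points along the fingers, y is the line along which they close (so a half turn about z gives the same grasp; the last joint's range is limited). The gripper opens to 85 mm and grips with 20 to 120 N. Pads are 22 mm wide; open, the fingers measure 114 mm over their backs; the gripper's body (76 mm by 85 mm) begins 54 mm behind the grasp point. The pads swing forward as they close: fully open they stand 13 mm farther back than shut.
Start: joints at [1.309, 0.332, -0.065, 1.46, 0.022, 1.35, -0.088], TCP at [0.148, -0.607, 0.228] pointing down, gripper open.
Joint ranges: [-2.6, 2.6], [-0.5, 2.12], [-1.47, 1.34], [0.16, 2.42], [-1.27, 4.41], [0.06, 2.06], [-2.6, 2.6]. Speed limits (rad/s): [2.22, 2.22, 2.79, 2.79, 3.14, 3.14, 3.14].

## Interface

Orientations are given as a unit quaternion [x, y, z, w].
In Python, from workcell import manip, camera, ticket, boxes_of, outline_of gives the robot as it stands.
- The arm moves only by the tool carry_out, never from a script. Its argument "deltas" is a list of rows, each a list of 5 numbers: the shift along the tool's x, y, z as a fraction of full scale, then the turn about the tool's z as a fraction of full scale, then the opening, from -1 (shut) to 1 (fully open), so that 0 is half open. In form: [[tx, ty, tz, spin, gripper], ...]. A call has 1 to 20 rows; each row is the pose to reach, as a shift and turn from the pose commanded when the call began, along the tool's axes at that moment; what a row does not reach only later rows make up. Full scale, the value 1, is 150 mm for a shift and 30 degrees for a turn. A row lasts 1/8 s, in which the tool goes at most 62.5 mm and 10.7 degrees, less where a joint would pass 70% of its speed; a pose out of reach is approached as far as the arm can. A call with a number of a shift or a turn outside -1 to 1 is refused whole. A call with a gripper value outside its range is refused whole. The fingers move at their own pace and stop on an object; "force" is the grip in N (left out, the last holds). Time passes only in rows, so rows that repeat a pose let the fingers close. It gives the time, the measured TCP pose, the force, the opening and the grip force at its end, in the units of the state.
- manip.get_obs(): the state, without advancing time (a new reading comes with each control period).
- camera(name): name is "scene" or "top" or "wrist"; returns a dict with "img" (400x640x3 uint8, red, green, blue), "depth" (400x640 float32, m along the optical axis (not along the pixel's ray), 0 where there is no reading), "vertical_fov" (degrees; the focal length in pixels is half the picture's height over the tangent of half this angle, whatever the lens; pixels are square), "cx", "cy" (the principal point, pixels), "R" (3x3) and "t" (3): a world point X has camera coordinates R X + t. Camera axes: x right, y down, z forward; pixel columns grow to the right and rows downward; lengths in m; the calibration is good to about 2 mm. The wrist camera is an equidistant fisheye: a pixel r from the principal point sees the ray r / f radians off the axis. A picture is of the moment at which its call begins.
- ticket.hand_in(): hands the job in; it is judged then, once.
Trained networks look in a picture, given as the dict that the camera call returned (one of the last four; its "shot" number tells which), for a name from the list of things; names that differ only in an ending like _2 or _b are one class to them, and where a whole thing is asked for, a point or a joint stands for the part that bears it (a point fixed in the world has none). Each returns a list of dicts, best first, with "conf" (0 to 1); they miss things now and then, are a little off and sometimes report something else, mostly with a low value. They report only what shows in the picture. A call takes as long as a camera call.
- boxes_of(query, picture): "position" ([x, y, z] in m, in world coordinates, good to about 4 mm: the middle of the surface that is visible of it).
- outline_of(query, picture): "region" (400x640 bool, what is visible of it).
The state is a dict: "clock": time; "joint_pos": joint angles; "joint_velocities": joint speeds; "tau": joint torques, N m; "position": TCP position; "ee_rot": TCP orientation; "ft_force": force on the tool from outside, world axes, zero at the start; "torque": the same for the moment, N m; "grip_width": opening from 0.0 (shut) to 1.0 (fully open); "grasp_force": force on a finger pad.
Only numpy, scipy, OpenCV 4.12 (cv2) and the standard library are available. Lean on these libraries where they do the work, as an engineer would, in place of code of your own. Each camera call takes 0.05 s, during which the arm holds its last target. There are 200 camera calls.

## Task

The upright violet laser is folded down by the overhead mirror, and its spot lands on the white stage beside the two specimen slides. Turn the two knurled screws on the back of the mirror mount until the whole spot sits inside the green moss specimen, so that the class can watch it fluoresce, then let go of the screws. Do not touch the slides, and leave the other things on the table where they are.

Things in the scene. Friction and masses are not known exactly. Their poses are not given: they have to be found in the camera images.
- board: dark grey optical breadboard, 260 x 500 x 12 mm, fixed; origin at the centre of its underside, z up. Its y axis runs from the laser and mirror end (-150 mm) to the white stage (centre at y +161, 150 x 125 mm in x, y, top 22 mm above the table). A steel post 13 mm thick (26 mm clamp), x +92, y -160 mm, top 261 mm above the table, carries the mount on the far side
- mount_back (a point): centre of the back face of the mirror mount's black 64 mm square back plate; z axis out of the back: up, leaning 28 degrees from vertical towards the board's -y. The mirror is below it, facing down and towards the stage, over the upright laser. The mount is fixed to the board: pressing on it does not move the spot, only the two screws do
- across_knob (a point): steel thumb-screw knob with blue cap, 23 mm in diameter, 22 mm long; point on its axis, half-way along. z: along the screw, out of the mount, as mount_back's z; x, y turn with it. Lower face 14 mm off the back plate, free all round; knobs 64 mm apart. Turns against 0.05 N m, stays put. One turn counter-clockwise (seen from its end) moves the spot 18 mm to the board's -x; stops 1.5 turns each way
- along_knob (a point): the same kind of knob with an orange cap, at the other corner, farther from the robot; same sizes, point, axes (within 2 degrees) and stops. One full turn counter-clockwise seen from its end moves the spot 38 mm to the board's +y, clockwise the other way
- laser_spot (a point): bright violet oval laser spot on the stage, 6 x 9 mm (long way along the board's y); the point is its centre. Nothing there can be touched: it moves only as the screws tilt the mirror
- moss (a point): centre of the round dark-green moss specimen, 20 mm across, in the middle of a 76 x 26 x 1 mm glass slide clipped to the white stage. The slide's length lies along the board's x
- onion (a point): centre of the round amber onion-skin specimen, 20 mm across, on the other slide, same size; not the one wanted. Which slide is where changes
- jar_mid (a point): bystander: pond-water jar with green lid, 72 mm in diameter, 105 mm tall, standing on the table at the far side of the board; the point is its centre
- bottle_mid (a point): bystander: small white-capped sample bottle, 38 mm in diameter, 75 mm tall, standing on the board; the point is its centre
- box_mid (a point): bystander: closed blue slide box, 87 x 102 x 34 mm, lying on the table at the far side of the board; the point is its centre
- pen_mid (a point): bystander: yellow hexagonal pen, 145 mm long, 9 mm thick, lying on the table beyond the laser end of the board; the point is its centre
- moss_slide: the moss slide: origin under its centre, x along its length
- onion_slide: the onion slide: origin under its centre, x along its length

How it is judged:
By the outcome, as a careful person would: the job done as asked, in the order asked, and still so for the second after the job is handed in, with the robot touching nothing.
It also fails if it takes over 72 s, if anything falls off the work surface, if the arm or the gripper's body presses on something with over 40 N, if the wrist force passes 120 N, or if a joint passes its speed limit or range.

## Working session

There is one attempt and no reset: what is moved stays moved. The work goes in short steps, Python scripts to look and compute and a tool call to move; the robot and the scene stay as the last step left them, time stands still between calls to the robot, and variables do not carry over. Pictures are saved under pics/ and viewed, at most 10 in all, crops included, and the job is handed in when it is done.

Besides the shell and the picture viewer there is one more tool, called after "Call:" by a JSON object that holds its "fn" and its "kwargs", one argument or row to a line. carry_out: Moves the arm, as the interface text tells. Its arguments: {"type":"object","properties":{"deltas":{"type":"array","items":{"type":"array","items":{"type":"number"}}},"force":{"type":"number"}},"required":["deltas"]}

```bash
mkdir -p pics; cat > h.py <<'E'
import numpy as np, cv2
from workcell import manip, camera, ticket, boxes_of, outline_of
from scipy.spatial.transform import Rotation as Rn
def save(p,n): cv2.imwrite('pics/'+n+'.png',p['img'][:,:,::-1])
def foc(p): return 200/np.tan(np.radians(p['vertical_fov'])/2)
def unproj(p,u,v,d):
    f=foc(p); c=np.array([(u-p['cx'])/f*d,(v-p['cy'])/f*d,d]); return p['R'].T@(c-p['t'])
E
python3 - <<'E'
from h import *
s=manip.get_obs(); print({k:np.round(v,3) for k,v in s.items()})
for c in ['scene','top']:
    p=camera(c); save(p,c+'0'); print(c,p['vertical_fov'],np.round(-p['R'].T@p['t'],3))
    for q in ['board','mount_back','across_knob','along_knob','laser_spot','moss','onion','jar_mid','bottle_mid','box_mid','pen_mid']:
        print(q,[(np.round(b['position'],3).tolist(),round(b['conf'],2)) for b in boxes_of(q,p)[:2]])
E
```

```text
{'clock': np.float64(0.0), 'joint_pos': array([ 1.309,  0.333, -0.065,  1.461,  0.022,  1.35 , -0.089]), 'joint_velocities': array([-0.001, -0.001,  0.002,  0.001, -0.001,  0.001,  0.   ]), 'tau': array([ 0.0000e+00, -6.2546e+01,  4.9000e-02, -3.9161e+01,  1.6000e-02,
        1.0000e-02, -0.0000e+00]), 'position': array([ 0.148, -0.607,  0.227]), 'ee_rot': array([ 0.993,  0.119, -0.   , -0.001]), 'ft_force': array([-0.438,  0.037,  0.748]), 'torque': array([ 0.025,  0.001, -0.024]), 'grasp_force': np.float64(0.0), 'grip_width': np.float64(0.999)}
scene 54.44242117720318 [0.952 0.573 0.876]
board [([0.566, 0.047, 0.012], 0.94)]
mount_back [([0.497, -0.13, 0.269], 0.76), ([0.617, 0.149, 0.02], 0.2)]
across_knob [([0.472, -0.155, 0.273], 0.38)]
along_knob [([0.799, 0.083, 0.034], 0.64), ([0.534, -0.13, 0.289], 0.52)]
laser_spot []
moss [([0.614, 0.148, 0.021], 0.85)]
onion [([0.603, 0.195, 0.025], 0.61)]
jar_mid [([0.735, -0.075, 0.078], 0.63)]
bottle_mid [([0.463, -0.279, 0.01], 0.75), ([0.498, 0.073, 0.06], 0.58)]
box_mid [([0.801, 0.081, 0.036], 0.59)]
pen_mid [([0.462, -0.278, 0.011], 0.55)]
top 55.00287247917513 [0.533 0.019 0.961]
board [([0.549, 0.001, 0.013], 0.8), ([0.475, -0.156, 0.277], 0.27)]
mount_back [([0.497, -0.138, 0.262], 0.86)]
across_knob [([0.476, -0.16, 0.281], 0.66)]
along_knob [([0.525, -0.138, 0.304], 0.71)]
laser_spot []
moss [([0.795, 0.074, 0.032], 0.63)]
onion [([0.599, 0.194, 0.025], 0.62)]
jar_mid [([0.715, -0.092, 0.105], 0.59)]
bottle_mid [([0.489, 0.067, 0.065], 0.52)]
box_mid [([0.792, 0.072, 0.037], 0.84)]
pen_mid [([0.493, -0.138, 0.264], 0.7), ([0.468, -0.285, 0.008], 0.53)]
```

View pics/top0.png

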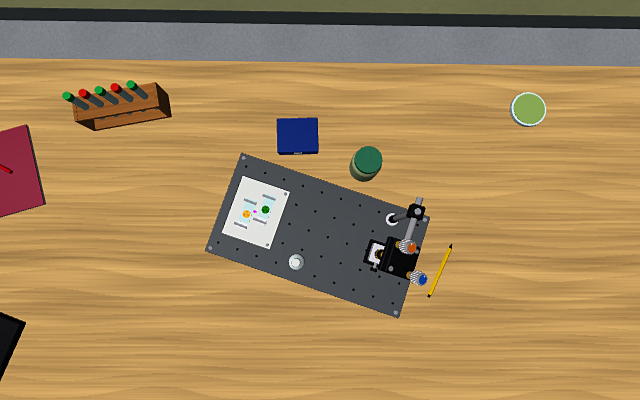

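View pics/scene0.png

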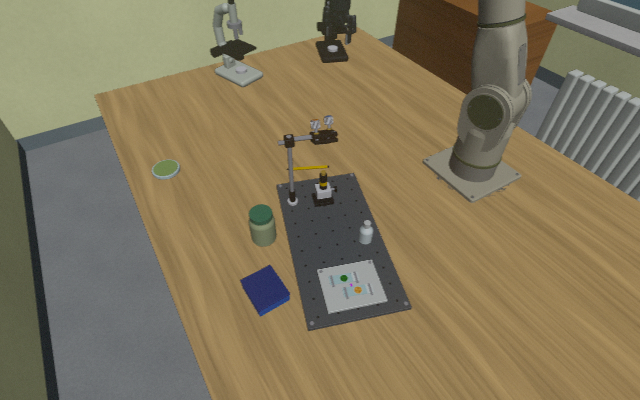

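```bash
cat >> h.py <<'E'
import json
def cloud(p,m):
    v,u=np.nonzero(m&(p['depth']>0)); d=p['depth'][v,u]; f=foc(p)
    c=np.c_[(u-p['cx'])/f*d,(v-p['cy'])/f*d,d]; return (c-p['t'])@p['R']
def onplane(p,u,v,z):
    f=foc(p); r=p['R'].T@np.array([(u-p['cx'])/f,(v-p['cy'])/f,1]); o=-p['R'].T@p['t']; return o+r*(z-o[2])/r[2]
def spotmoss(p,Rb=None):
    im=p['img'].astype(int); hsv=cv2.cvtColor(p['img'],cv2.COLOR_RGB2HSV); out={}
    pc=np.zeros(im.shape[:2],bool); 
    v,u=np.nonzero(p['depth']>0); P=cloud(p,p['depth']>0); ok=(P[:,2]>.014)&(P[:,2]<.032)&(abs(P[:,0]-.605)<.11)&(abs(P[:,1]-.17)<.1)
    pc[v[ok],u[ok]]=True
    H,S,V=[hsv[...,i].astype(int) for i in range(3)]
    for n,m in dict(spot=(H>125)&(H<165)&(S>60),moss=(H>45)&(H<80)&(S>110),onion=(H>8)&(H<28)&(S>110)).items():
        m=m&pc; v,u=np.nonzero(m)
        out[n]=(len(v),None if len(v)==0 else onplane(p,u.mean(),v.mean(),.023))
    return out
E
python3 - <<'E'
from h import *
ps={c:camera(c) for c in ['top','scene']}
for c,p in ps.items():
    m=outline_of('board',p)[0]['region']
    P=cloud(p,m); P=P[abs(P[:,2]-.012)<.006]
    r=cv2.minAreaRect(P[:,:2].astype(np.float32)); print(c,'board',r)
    for n,x in spotmoss(p).items(): print(n,x)
    im=p['img']
ang=None
p=ps['top']
R=cv2.boxPoints(cv2.minAreaRect(cloud(p,outline_of('board',p)[0]['region'])[:,:2].astype(np.float32)));print(R)
xb=np.array([.955,-.296,0]);yb=np.array([.296,.955,0]);a=np.array([0,0,np.cos(np.radians(28))])-np.sin(np.radians(28))*yb; b2=np.cross(a,xb)
for c,p in ps.items():
  for q in ['across_knob','along_knob']:
    for o in outline_of(q,p)[:2]:
        P=cloud(p,o['region']); P=P[P[:,2]>.2]
        if len(P)<5: continue
        t=P@a; top=np.percentile(t,97); Q=P[t>top-.02]
        x,y=Q@xb,Q@b2
        print(c,q,round(o['conf'],2),len(P),'t',np.round(np.percentile(t,[3,50,97]),4),'x',np.round(np.percentile(x,[3,50,97]),4),'y',np.round(np.percentile(y,[3,50,97]),4),
         'ctr',np.round(xb*(np.percentile(x,3)+np.percentile(x,97))/2+b2*(np.percentile(y,3)+np.percentile(y,97))/2+a*(top-.011),4))
# zoomed crops
for c,(u0,v0,u1,v1) in dict(top=(355,190,455,300)).items():
    cv2.imwrite('pics/z1.png',cv2.resize(ps[c]['img'][v0:v1,u0:u1,::-1],None,fx=4,fy=4,interpolation=cv2.INTER_CUBIC))
q=cv2.resize(ps['top']['img'][170:250,220:300,::-1],None,fx=5,fy=5,interpolation=cv2.INTER_CUBIC)
q2=cv2.resize(ps['scene']['img'][255:315,315:390,::-1],(400,400),interpolation=cv2.INTER_CUBIC)
z=cv2.resize(ps['top']['img'][200:300,355:455,::-1],(400,400),interpolation=cv2.INTER_CUBIC)
cv2.imwrite('pics/z2.png',np.hstack([q,z]))
E
```

```text
top board ((0.555858314037323, 0.014959216117858887), (0.5004121661186218, 0.2601533830165863), 71.6155014038086)
spot (10, array([0.60802431, 0.17058104, 0.023     ]))
moss (44, array([0.61320994, 0.14434341, 0.023     ]))
onion (48, array([0.60158694, 0.19055067, 0.023     ]))
scene board ((0.5322571396827698, -0.05320596694946289), (0.6501739621162415, 0.26011741161346436), 71.56800079345703)
spot (8, array([0.60643616, 0.17113463, 0.023     ]))
moss (31, array([0.61089015, 0.14524656, 0.023     ]))
onion (34, array([0.60018194, 0.19178935, 0.023     ]))
[[ 0.34689415 -0.20267478]
 [ 0.59613085 -0.28485104]
 [ 0.7606137   0.21401742]
 [ 0.511377    0.2961937 ]]
top across_knob 0.69 205 t [0.2374 0.2546 0.2587] x [0.4892 0.5002 0.5107] y [0.1061 0.1199 0.1255] ctr [ 0.4733 -0.1614  0.2731]
top along_knob 0.45 212 t [0.2362 0.255  0.2588] x [0.5347 0.5451 0.5561] y [0.1509 0.1637 0.1695] ctr [ 0.5283 -0.1375  0.2939]
scene across_knob 0.39 87 t [0.2313 0.2463 0.2575] x [0.4885 0.5008 0.51  ] y [0.1125 0.1229 0.1284] ctr [ 0.474  -0.1567  0.2742]
scene along_knob 0.42 75 t [0.2317 0.2471 0.2576] x [0.5373 0.5472 0.555 ] y [0.1631 0.169  0.1725] ctr [ 0.5312 -0.1307  0.2965]
```

View pics/z2.png

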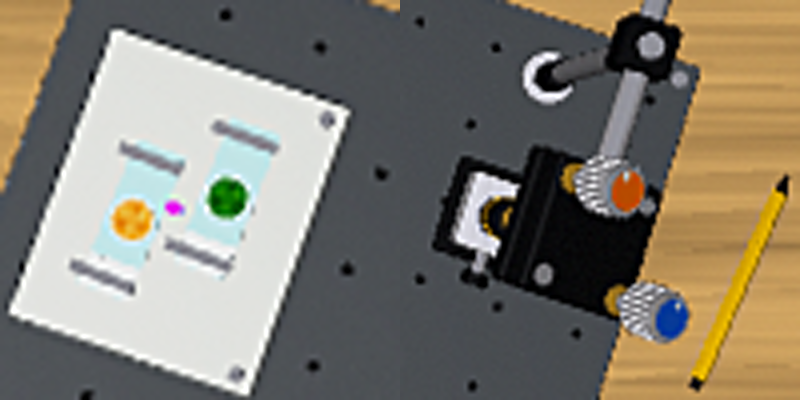

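```bash
cat >> h.py <<'E'
th=np.radians(71.6); yb=np.array([np.cos(th),np.sin(th),0]); xb=np.array([np.sin(th),-np.cos(th),0])
def to(tgt,rel=0):
    """print deltas to tgt; rel: desired spin deg relative to aligned (tool y along xb)"""
    s=manip.get_obs(); R=Rn.from_quat(s['ee_rot']).as_matrix()
    d=R.T@(np.array(tgt)-s['position'])
    z=np.degrees(np.arctan2(R[:,1]@np.cross(R[:,2],xb),R[:,1]@xb)) # current spin about tool z from xb
    print('d/150',np.round(d/.15,3),'curspin',round(z,1),'need',round((rel-z)/30,3),'x30','j',np.round(s['joint_pos'],2),'t',s['clock'],'pos',np.round(s['position'],4),'F',np.round(s['ft_force'],1),'grip',round(float(s['grip_width']),3),round(float(s['grasp_force']),1))
E
python3 -c "
from h import *
to([.4735,-.16,.37])"
```

```text
d/150 [ 2.815 -2.384 -0.948] curspin 57.9 need -1.931 x30 j [ 1.31  0.33 -0.06  1.46  0.02  1.35 -0.09] t 1.65 pos [ 0.1479 -0.6073  0.2277] F [-0.1 -0.   0.2] grip 1.0 0.0
```

Call:
{"fn": "carry_out", "kwargs": {
  "deltas": [
    [0, 0, -0.4, 0, 1],
    [0.3, -0.2, -0.8, -0.3, 0.5],
    [0.6, -0.5, -1, -0.6, 0],
    [1, -0.85, -1, -1, 0],
    [1, -0.85, -1, -1, 0],
    [1, -0.85, -1, -1, 0]
  ],
  "force": 30
}}

```text
clock: 2.4
position: [0.2659, -0.4456, 0.379]
ee_rot: [0.927, 0.375, 0.0, 0.001]
ft_force: [0.8, -0.4, -0.4]
grip_width: 0.5
grasp_force: 0.0
```

```bash
python3 -c "
from h import *
to([.4735,-.16,.37])"
```

```text
d/150 [ 2.318 -0.409  0.059] curspin 27.6 need -0.92 x30 j [ 1.16  0.07 -0.23  1.46  0.02  1.61  0.13] t 2.4 pos [ 0.2659 -0.4456  0.379 ] F [ 0.8 -0.4 -0.4] grip 0.5 0.0
```

Call:
{"fn": "carry_out", "kwargs": {
  "deltas": [
    [0.4, -0.07, 0, -0.3, 0],
    [0.8, -0.14, 0, -0.6, 0],
    [1, -0.18, 0, -0.92, 0],
    [1, -0.18, 0, -0.92, 0]
  ]
}}

```text
clock: 2.9
position: [0.3543, -0.3236, 0.3779]
ee_rot: [0.811, 0.584, 0.0, 0.0]
ft_force: [-1.2, -1.1, 0.1]
grip_width: 0.501
grasp_force: 0.0
```

```bash
python3 -c "
from h import *
to([.4735,-.16,.37],-30)"
```

```text
d/150 [1.286 0.408 0.052] curspin 0.1 need -1.002 x30 j [ 1.03 -0.01 -0.38  1.54 -0.    1.61  0.33] t 2.9 pos [ 0.3543 -0.3236  0.3779] F [-1.2 -1.1  0.1] grip 0.501 0.0
```

Call:
{"fn": "carry_out", "kwargs": {
  "deltas": [
    [0.4, 0.13, 0, 0, 0],
    [0.8, 0.26, 0, 0, 0],
    [1, 0.4, 0, 0, 0],
    [1, 0.4, 0, 0, 0]
  ]
}}

```text
clock: 3.4
position: [0.4594, -0.2014, 0.3772]
ee_rot: [0.813, 0.583, 0.0, -0.0]
ft_force: [-0.8, -0.7, -0.7]
grip_width: 0.498
grasp_force: 0.0
```

```bash
python3 - <<'E'
from h import *
to([.4735,-.16,.37],-30)
p=camera('wrist'); save(p,'w1')
print(p['vertical_fov'],p['cx'],p['cy'],np.round(-p['R'].T@p['t'],3))
for q in ['across_knob','along_knob']:
    print(q,[(np.round(b['position'],4).tolist(),round(b['conf'],2)) for b in boxes_of(q,p)[:2]])
p=camera('top')
for q in ['across_knob','along_knob']:
    print(q,[(np.round(b['position'],4).tolist(),round(b['conf'],2)) for b in boxes_of(q,p)[:2]])
E
```

```text
d/150 [0.292 0.001 0.048] curspin 0.3 need -1.01 x30 j [ 0.85  0.05 -0.55  1.49  0.03  1.61 -0.02] t 3.4 pos [ 0.4594 -0.2014  0.3772] F [-0.8 -0.7 -0.7] grip 0.498 0.0
65.70646984690485 322.2894951278527 199.8088307776872 [ 0.484 -0.13   0.523]
across_knob [([0.4656, -0.1626, 0.2745], 0.89)]
along_knob [([0.528, -0.1354, 0.2996], 0.69)]
across_knob [([0.4728, -0.1569, 0.2794], 0.55)]
along_knob [([0.4966, -0.1368, 0.2669], 0.54), ([0.5266, -0.1376, 0.3011], 0.53)]
```

View pics/w1.png

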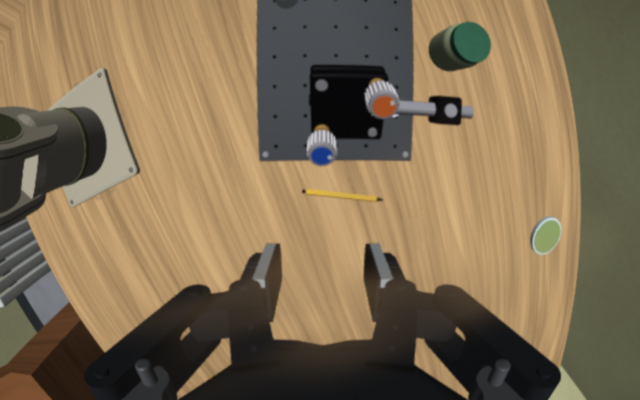

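```bash
cat >> h.py <<'E'
def ray(p,u,v):
    f=foc(p); x,y=u-p['cx'],v-p['cy']; r=np.hypot(x,y)
    d=np.array([x/f,y/f,1]) if not p.get('fish') else np.array([x/r*np.sin(r/f),y/r*np.sin(r/f),np.cos(r/f)])
    return -p['R'].T@p['t'], p['R'].T@(d/np.linalg.norm(d))
def tri(rays):
    A=np.zeros((3,3));b=np.zeros(3)
    for o,d in rays: M=np.eye(3)-np.outer(d,d);A+=M;b+=M@o
    X=np.linalg.solve(A,b); return X,[round(1e3*np.linalg.norm((np.eye(3)-np.outer(d,d))@(X-o)),1) for o,d in rays]
a28=np.array([0,0,np.cos(np.radians(28))])-np.sin(np.radians(28))*yb
E
python3 - <<'E'
from h import *
W=camera('wrist');W['fish']=1;T=camera('top');S=camera('scene')
def cap(p,hr,u0,u1,v0,v1):
    h=cv2.cvtColor(p['img'],cv2.COLOR_RGB2HSV).astype(int); m=(h[...,0]>=hr[0])&(h[...,0]<=hr[1])&(h[...,1]>150)&(h[...,2]>90)
    k=np.zeros_like(m);k[v0:v1,u0:u1]=1; v,u=np.nonzero(m&k); print(len(v),u.mean().round(1),v.mean().round(1)); return ray(p,u.mean(),v.mean())
for n,hr,bw,bt in [('across',(100,125),(300,345,130,175),(405,435,265,295)),('along',(4,16),(365,405,85,125),(398,425,232,260))]:
    rs=[cap(W,hr,*bw),cap(T,hr,*bt)]
    X,e=tri(rs); print(n,'cap',np.round(X,4),e,'mid',np.round(X-.011*a28,4))
    # wrist ray at cap height guess
E
```

```text
237 322.0 151.4
56 422.3 279.4
across cap [ 0.4714 -0.1638  0.2937] [np.float64(0.5), np.float64(0.5)] mid [ 0.4731 -0.1589  0.284 ]
324 384.5 101.9
60 411.4 247.6
along cap [ 0.5254 -0.1428  0.3046] [np.float64(0.9), np.float64(0.9)] mid [ 0.527  -0.1379  0.2949]
```

```bash
python3 -c "
from h import *
to([.4725,-.1625,.282],-30)"
```

```text
d/150 [0.285 0.006 0.639] curspin 0.4 need -1.013 x30 j [ 0.86  0.05 -0.55  1.49  0.03  1.61 -0.02] t 3.85 pos [ 0.4579 -0.2026  0.3778] F [ 0.8 -0.2 -0.1] grip 0.499 0.0
```

Call:
{"fn": "carry_out", "kwargs": {
  "deltas": [
    [0.15, 0, 0, -0.35, 0],
    [0.285, 0.003, 0, -0.7, 0],
    [0.285, 0.003, 0.1, -1, 0],
    [0.285, 0.003, 0.35, -1, 0],
    [0.285, 0.003, 0.55, -1, 0],
    [0.285, 0.003, 0.635, -1, 0],
    [0.285, 0.003, 0.635, -1, 0]
  ]
}}

```text
clock: 4.72
position: [0.4722, -0.1617, 0.2825]
ee_rot: [0.634, 0.773, -0.0, -0.0]
ft_force: [-0.3, -0.7, 0.5]
grip_width: 0.501
grasp_force: 0.0
```

```bash
python3 - <<'E'
from h import *
to([.4725,-.1625,.282],-30)
p=camera('wrist'); save(p,'w2')
E
```

```text
d/150 [-0.005  0.001  0.003] curspin -29.7 need -0.011 x30 j [ 0.82  0.07 -0.61  1.67  0.04  1.42  0.41] t 4.725 pos [ 0.4722 -0.1617  0.2825] F [-0.3 -0.7  0.5] grip 0.501 0.0
```

View pics/w2.png

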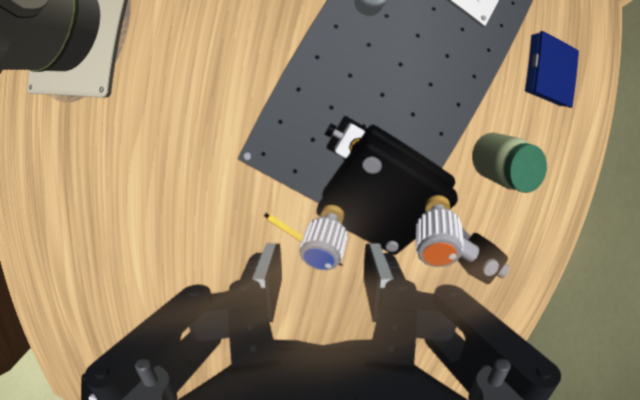

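Call:
{"fn": "carry_out", "kwargs": {
  "deltas": [
    [0, 0, 0, 0, -1],
    [0, 0, 0, 0, -1],
    [0, 0, 0, 0, -1],
    [0, 0, 0, 0.25, -1],
    [0, 0, 0, 0.5, -1],
    [0, 0, 0, 0.75, -1],
    [0, 0, 0, 1, -1],
    [0, 0, 0, 1, -1]
  ],
  "force": 30
}}

```text
clock: 5.78
position: [0.4724, -0.1616, 0.2826]
ee_rot: [0.812, 0.583, 0.0, 0.0]
ft_force: [-0.5, -0.4, 0.1]
grip_width: 0.003
grasp_force: 0.0
```

```bash
cat >> h.py <<'E'
def rep():
    for c in ['top','scene']:
        o=spotmoss(camera(c)); s,m=o['spot'],o['moss']
        if s[1] is None: print(c,'no spot',m); continue
        d=m[1]-s[1]; print(c,s[0],m[0],'need x_b %.1f y_b %.1f mm'%(1e3*d@xb,1e3*d@yb))
E
python3 - <<'E'
from h import *
to([.4725,-.1625,.282],0)
rep()
E
```

```text
d/150 [-0.005  0.002  0.004] curspin 0.3 need -0.009 x30 j [ 0.81  0.06 -0.59  1.67  0.04  1.42 -0.11] t 5.775 pos [ 0.4724 -0.1616  0.2826] F [-0.5 -0.4  0.1] grip 0.003 0.0
top 9 44 need x_b 12.8 y_b -23.2 mm
scene 8 31 need x_b 12.4 y_b -23.2 mm
```

```bash
python3 - <<'E'
from h import *
p=camera('wrist'); S=camera('scene'); T=camera('top')
f=lambda im,r:cv2.resize(im[r[0]:r[1],r[2]:r[3],::-1],(400,400),interpolation=cv2.INTER_CUBIC)
cv2.imwrite('pics/w3.png',np.hstack([f(p['img'],(180,330,250,400)),f(S['img'],(90,170,280,360))]))
E
```

```text
(no output)
```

View pics/w3.png

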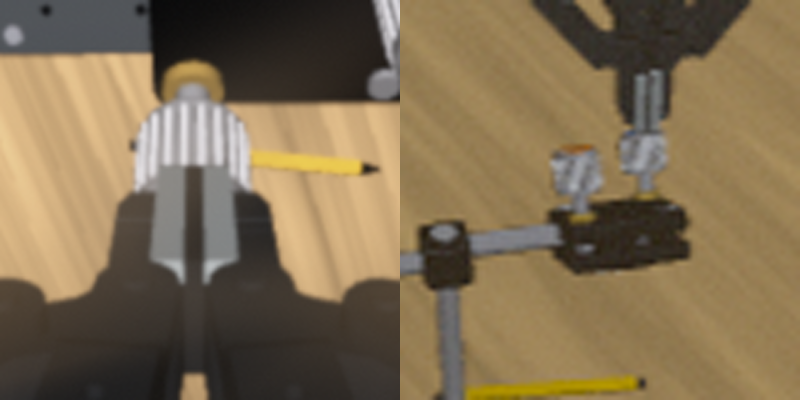

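```bash
python3 - <<'E'
from h import *
p=camera('wrist'); p['fish']=1; T=camera('top'); S=camera('scene')
print('cam',np.round(-p['R'].T@p['t'],4), np.round(p['R'],2).tolist())
def pt(u,v):
    o,d=ray(p,u,v); zc=p['R'][2]@d; return o+d/zc*p['depth'][v,u]
for n,u,v in [('knobmid',322,230),('knoblow',322,222),('knobhi',322,240),('left',306,240),('tip',316,245),('tip',336,245),('padback',316,270),('plate',350,200)]: print(n,np.round(pt(u,v),4))
# knob cloud scene around: points z>.2
for nm,c in (('top',T),('scene',S)):
    for q in ['across_knob','along_knob']:
        for o in outline_of(q,c)[:1]:
            P=cloud(c,o['region']);P=P[P[:,2]>.2]; 
            if len(P): print(nm,q,len(P),np.round(np.percentile(P,[2,50,98],axis=0),3).tolist())
E
```

```text
cam [ 0.4965 -0.0902  0.428 ] [[0.95, -0.32, 0.0], [-0.31, -0.91, 0.3], [-0.09, -0.28, -0.96]]
knobmid [ 0.4757 -0.1515  0.2742]
knoblow [ 0.4764 -0.1492  0.2684]
knobhi [ 0.4746 -0.1546  0.28  ]
left [ 0.4661 -0.1531  0.277 ]
tip [ 0.473  -0.1504  0.2933]
tip [ 0.4807 -0.1597  0.28  ]
padback [ 0.4733 -0.1508  0.3167]
plate [ 0.4947 -0.1477  0.2509]
top along_knob 231 [[0.517, -0.152, 0.255], [0.529, -0.137, 0.299], [0.541, -0.126, 0.306]]
scene along_knob 102 [[0.519, -0.147, 0.276], [0.532, -0.13, 0.296], [0.539, -0.124, 0.307]]
```

```bash
python3 - <<'E'
from h import *
s=manip.get_obs()['position']
for n in ['scene','top']:
    p=camera(n); P=cloud(p,p['depth']>0); D=P-s; x,y=D@xb,D@yb
    k=(abs(x)<20)&(abs(x)<.02)&(abs(y)<.03)&(P[:,2]>.2)&(P[:,2]<.36)
    v,u=np.nonzero(p['depth']>0); c=p['img'][v[k],u[k]]
    o=np.argsort(P[k,2])[::6]
    for i in o: print(n,'x %.0f y %.0f z %.0f'%(1e3*x[k][i],1e3*y[k][i],1e3*P[k][i,2]),c[i].tolist())
E
```

```text
scene x 20 y 8 z 247 [80, 64, 42]
scene x 19 y 15 z 251 [56, 42, 30]
scene x -2 y 19 z 254 [125, 104, 43]
scene x 5 y 15 z 256 [113, 97, 52]
scene x 0 y 28 z 258 [52, 41, 29]
scene x 2 y 14 z 261 [118, 114, 115]
scene x -1 y 13 z 266 [118, 117, 122]
scene x 2 y 14 z 267 [113, 109, 114]
scene x 10 y 1 z 270 [122, 116, 111]
scene x 7 y 9 z 271 [133, 134, 137]
scene x 10 y 1 z 273 [130, 124, 116]
scene x 7 y 9 z 274 [110, 108, 111]
scene x 5 y 13 z 277 [140, 141, 144]
scene x -2 y 7 z 278 [161, 161, 169]
scene x 6 y 3 z 280 [113, 110, 110]
scene x 4 y 10 z 281 [124, 123, 127]
scene x 9 y 7 z 283 [136, 137, 138]
scene x 3 y 5 z 284 [114, 116, 118]
scene x 5 y 9 z 290 [76, 79, 78]
scene x 9 y 4 z 293 [72, 59, 48]
scene x -3 y 11 z 296 [101, 102, 104]
scene x 7 y 7 z 298 [65, 62, 57]
scene x 13 y -1 z 300 [109, 90, 59]
scene x -6 y 9 z 301 [103, 106, 105]
scene x -9 y 7 z 302 [72, 71, 68]
scene x -9 y 6 z 304 [73, 72, 70]
scene x -5 y 13 z 306 [105, 106, 107]
scene x 14 y 1 z 307 [88, 72, 50]
scene x -6 y 10 z 310 [116, 118, 120]
scene x 13 y 7 z 311 [50, 45, 33]
scene x 6 y 12 z 313 [100,
[... 2380 characters left out ...]

top x -3 y 10 z 273 [149, 146, 151]
top x 2 y 10 z 274 [197, 195, 199]
top x 10 y 5 z 275 [173, 171, 179]
top x -5 y 6 z 276 [121, 119, 123]
top x -1 y 10 z 277 [207, 205, 210]
top x 11 y 2 z 278 [206, 203, 211]
top x -6 y 5 z 279 [193, 190, 195]
top x -2 y 7 z 281 [160, 159, 164]
top x -5 y 9 z 293 [79, 88, 87]
top x 4 y 9 z 296 [96, 102, 103]
top x -10 y 5 z 299 [5, 9, 14]
top x -0 y 9 z 301 [18, 19, 18]
top x -8 y 6 z 303 [10, 12, 17]
top x -4 y 9 z 306 [97, 104, 104]
top x 0 y 9 z 309 [21, 21, 21]
top x 2 y 9 z 312 [35, 38, 39]
top x -1 y 10 z 316 [74, 79, 80]
top x 5 y 9 z 321 [90, 94, 96]
top x 10 y 11 z 329 [12, 14, 17]
top x 7 y 11 z 331 [23, 25, 27]
top x -20 y 8 z 339 [14, 15, 16]
```

Call:
{"fn": "carry_out", "kwargs": {
  "deltas": [
    [0, 0, 0, -0.2, 0],
    [0, 0, 0, -0.5, 0],
    [0, 0, 0, -1, 0],
    [0.003, 0, 0.05, -1, 0],
    [0.005, 0, 0.1, -1, 0],
    [0.005, 0, 0.135, -1, 0],
    [0.005, 0, 0.135, -1, -1],
    [0.005, 0, 0.135, -1, -1],
    [0.005, 0, 0.135, -1, -1]
  ],
  "force": 30
}}

```text
clock: 7.6
position: [0.4723, -0.1609, 0.2621]
ee_rot: [0.634, 0.773, -0.0, -0.0]
ft_force: [-1.9, -1.1, -2.3]
grip_width: 0.269
grasp_force: 28.4
```

```bash
python3 - <<'E'
from h import *
to([.4725,-.1625,.282],0)
s=manip.get_obs()['position']; p=camera('scene'); P=cloud(p,p['depth']>0); 
p=camera('wrist');p['fish']=1
rep()
E
```

```text
d/150 [-0.01  -0.001 -0.133] curspin -29.7 need 0.988 x30 j [ 0.82  0.08 -0.61  1.71  0.04  1.37  0.4 ] t 7.6 pos [ 0.4723 -0.1609  0.2621] F [-1.9 -1.1 -2.3] grip 0.269 28.4
top 9 44 need x_b 12.8 y_b -22.9 mm
scene 8 31 need x_b 12.4 y_b -23.2 mm
```

Call:
{"fn": "carry_out", "kwargs": {
  "deltas": [
    [0, 0, 0, 0.3, -1],
    [0, 0, 0, 0.6, -1],
    [0, 0, 0, 1, -1],
    [0, 0, 0, 1, -1]
  ]
}}

```text
clock: 8.3
position: [0.4723, -0.1616, 0.2627]
ee_rot: [0.814, 0.581, -0.001, 0.0]
ft_force: [-4.4, -2.3, 2.5]
grip_width: 0.252
grasp_force: 30.5
```

```bash
python3 - <<'E'
from h import *
to([.4725,-.1625,.282],0)
rep()
E
```

```text
d/150 [-0.005  0.003 -0.128] curspin 0.5 need -0.017 x30 j [ 0.8   0.07 -0.59  1.71  0.04  1.38 -0.12] t 8.3 pos [ 0.4723 -0.1616  0.2627] F [-4.4 -2.3  2.5] grip 0.252 30.5
top 7 45 need x_b 12.6 y_b -23.6 mm
scene 6 31 need x_b 11.7 y_b -23.4 mm
```

Call:
{"fn": "carry_out", "kwargs": {
  "deltas": [
    [0, 0, 0, 0.3, -1],
    [0, 0, 0, 0.6, -1],
    [0, 0, 0, 1, -1],
    [0, 0, 0, 1, -1]
  ]
}}

```text
clock: 8.9
position: [0.4716, -0.1623, 0.264]
ee_rot: [0.937, 0.351, -0.001, 0.001]
ft_force: [-13.3, -2.6, 14.3]
grip_width: 0.254
grasp_force: 52.7
```

```bash
python3 - <<'E'
from h import *
to([.4725,-.1625,.282],0)
rep()
E
```

```text
d/150 [ 0.003  0.005 -0.12 ] curspin 30.5 need -1.018 x30 j [ 0.78  0.07 -0.57  1.7   0.04  1.38 -0.64] t 8.9 pos [ 0.4716 -0.1623  0.264 ] F [-13.3  -2.6  14.3] grip 0.254 52.7
top 11 45 need x_b 2.0 y_b -19.6 mm
scene 9 31 need x_b 10.6 y_b -23.6 mm
```

Call:
{"fn": "carry_out", "kwargs": {
  "deltas": [
    [0, 0, 0, 0, 0],
    [0, 0, 0, 0, 0],
    [0, 0, 0, -0.35, 0],
    [0, 0, 0, -0.7, 0],
    [0, 0, 0, -1.0, 0],
    [0, 0, 0, -1.0, 0]
  ]
}}

```text
clock: 9.75
position: [0.4729, -0.1608, 0.2622]
ee_rot: [0.813, 0.582, 0.0, 0.0]
ft_force: [0.0, 0.5, -0.3]
grip_width: 0.504
grasp_force: 0.0
```

```bash
cat >> h.py <<'E'
def rep(n=None):
    for c in ['top','scene']:
        p=camera(c); o=spotmoss(p); m=o['moss'][1]
        v,u=np.mgrid[0:400,0:640]; im=p['img'].astype(float)
        ctr=p['R']@np.array([.61,.158,.023])+p['t']; f=foc(p); cu,cv_=f*ctr[0]/ctr[2]+p['cx'],f*ctr[1]/ctr[2]+p['cy']
        w=np.clip(np.minimum(im[...,0],im[...,2])-im[...,1]-15,0,None)*(np.hypot(u-cu,v-cv_)<28)
        s=onplane(p,(w*u).sum()/w.sum(),(w*v).sum()/w.sum(),.023) if w.sum()>0 else m*0
        d=m-s; print(c,int(w.sum()),o['moss'][0],'need x_b %.1f y_b %.1f mm'%(1e3*d@xb,1e3*d@yb))
        if n: cv2.imwrite('pics/%s_%s.png'%(n,c),cv2.resize(p['img'][int(cv_)-30:int(cv_)+30,int(cu)-30:int(cu)+30,::-1],(400,400),interpolation=cv2.INTER_CUBIC))
E
python3 - <<'E'
from h import *
to([.4725,-.162,.262],0)
rep()
E
```

```text
d/150 [-0.009 -0.     0.001] curspin 0.3 need -0.012 x30 j [ 0.8   0.07 -0.59  1.71  0.04  1.37 -0.12] t 9.75 pos [ 0.4729 -0.1608  0.2622] F [ 0.   0.5 -0.3] grip 0.504 0.0
top 1417 45 need x_b 11.1 y_b -23.3 mm
scene 449 31 need x_b 10.8 y_b -23.6 mm
```

Call:
{"fn": "carry_out", "kwargs": {
  "deltas": [
    [-0.005, 0, 0, -0.35, 0],
    [-0.005, 0, 0, -0.7, 0],
    [-0.005, 0, 0, -1, 0],
    [-0.005, 0, 0, -1, -1],
    [-0.005, 0, 0, -1, -1],
    [-0.005, 0, 0, -1, -1],
    [-0.005, 0, 0, -0.7, -1],
    [-0.005, 0, 0, -0.35, -1],
    [-0.005, 0, 0, 0, -1],
    [-0.005, 0, 0, 0.35, -1],
    [-0.005, 0, 0, 0.7, -1],
    [-0.005, 0, 0, 1, -1],
    [-0.005, 0, 0, 1, -1],
    [-0.005, 0, 0, 1, 0],
    [-0.005, 0, 0, 1, 0],
    [-0.005, 0, 0, 0.7, 0],
    [-0.005, 0, 0, 0.35, 0],
    [-0.005, 0, 0, 0, 0],
    [-0.005, 0, 0, 0, 0]
  ],
  "force": 80
}}

```text
clock: 12.22
position: [0.4724, -0.1615, 0.2619]
ee_rot: [0.813, 0.582, -0.0, -0.0]
ft_force: [-0.6, -0.2, -0.3]
grip_width: 0.504
grasp_force: 0.0
```

```bash
python3 - <<'E'
from h import *
to([.4725,-.162,.262],0)
rep()
E
```

```text
d/150 [-0.003  0.002 -0.001] curspin 0.4 need -0.014 x30 j [ 0.8   0.07 -0.59  1.71  0.04  1.37 -0.12] t 12.225 pos [ 0.4724 -0.1615  0.2619] F [-0.6 -0.2 -0.3] grip 0.504 0.0
top 1172 45 need x_b 9.1 y_b -23.6 mm
scene 455 31 need x_b 8.4 y_b -23.6 mm
```

Call:
{"fn": "carry_out", "kwargs": {
  "deltas": [
    [0, 0, 0, -0.35, 0],
    [0, 0, 0, -0.7, 0],
    [0, 0, 0, -1, 0],
    [0, 0, 0, -1, -1],
    [0, 0, 0, -1, -1],
    [0, 0, 0, -1, -1],
    [0, 0, 0, -0.7, -1],
    [0, 0, 0, -0.35, -1],
    [0, 0, 0, 0, -1],
    [0, 0, 0, 0.35, -1],
    [0, 0, 0, 0.7, -1],
    [0, 0, 0, 1, -1],
    [0, 0, 0, 1, -1],
    [0, 0, 0, 1, 0],
    [0, 0, 0, 1, 0],
    [0, 0, 0, 0.7, 0],
    [0, 0, 0, 0.35, 0],
    [0, 0, 0, 0, 0]
  ]
}}

```text
clock: 14.58
position: [0.4724, -0.1614, 0.2618]
ee_rot: [0.811, 0.585, -0.0, -0.0]
ft_force: [0.1, -0.1, 0.1]
grip_width: 0.499
grasp_force: 0.0
```

Call:
{"fn": "carry_out", "kwargs": {
  "deltas": [
    [0, 0, 0, -0.35, 0],
    [0, 0, 0, -0.7, 0],
    [0, 0, 0, -1, 0],
    [0, 0, 0, -1, -1],
    [0, 0, 0, -1, -1],
    [0, 0, 0, -1, -1],
    [0, 0, 0, -0.7, -1],
    [0, 0, 0, -0.35, -1],
    [0, 0, 0, 0, -1],
    [0, 0, 0, 0.35, -1],
    [0, 0, 0, 0.7, -1],
    [0, 0, 0, 1, -1],
    [0, 0, 0, 1, -1],
    [0, 0, 0, 1, 0],
    [0, 0, 0, 1, 0],
    [0, 0, 0, 0.7, 0],
    [0, 0, 0, 0.35, 0],
    [0, 0, 0, 0, 0]
  ]
}}

```text
clock: 16.82
position: [0.4724, -0.1615, 0.2618]
ee_rot: [0.811, 0.585, -0.0, -0.0]
ft_force: [-1.3, 0.3, 1.2]
grip_width: 0.501
grasp_force: 0.0
```

Call:
{"fn": "carry_out", "kwargs": {
  "deltas": [
    [0, 0, 0, -0.35, 0],
    [0, 0, 0, -0.7, 0],
    [0, 0, 0, -1, 0],
    [0, 0, 0, -1, -1],
    [0, 0, 0, -1, -1],
    [0, 0, 0, -1, -1],
    [0, 0, 0, -0.7, -1],
    [0, 0, 0, -0.35, -1],
    [0, 0, 0, 0, -1],
    [0, 0, 0, 0.35, -1],
    [0, 0, 0, 0.7, -1],
    [0, 0, 0, 1, -1],
    [0, 0, 0, 1, -1],
    [0, 0, 0, 1, 0],
    [0, 0, 0, 1, 0],
    [0, 0, 0, 0.7, 0],
    [0, 0, 0, 0.35, 0],
    [0, 0, 0, 0, 0]
  ]
}}

```text
clock: 19.08
position: [0.4724, -0.1614, 0.2618]
ee_rot: [0.811, 0.585, 0.0, -0.0]
ft_force: [-0.1, -0.1, 0.9]
grip_width: 0.499
grasp_force: 0.0
```

```bash
python3 - <<'E'
from h import *
to([.4725,-.162,.262],0)
rep()
E
```

```text
d/150 [-0.003  0.002 -0.001] curspin -0.0 need 0.0 x30 j [ 0.8   0.07 -0.59  1.71  0.04  1.37 -0.11] t 19.075 pos [ 0.4724 -0.1614  0.2618] F [-0.1 -0.1  0.9] grip 0.499 0.0
top 1386 45 need x_b 2.0 y_b -23.8 mm
scene 426 31 need x_b 1.7 y_b -23.9 mm
```

Call:
{"fn": "carry_out", "kwargs": {
  "deltas": [
    [0, 0, 0, -0.35, 0],
    [0, 0, 0, -0.7, 0],
    [0, 0, 0, -1, 0],
    [0, 0, 0, -1, -1],
    [0, 0, 0, -1, -1],
    [0, 0, 0, -1, -1],
    [0, 0, 0, -0.7, -1],
    [0, 0, 0, -0.35, -1],
    [0, 0, 0, 0, -1],
    [0, 0, 0, 0.35, -1],
    [0, 0, 0, 0.7, -1],
    [0, 0, 0, 0.8, -1],
    [0, 0, 0, 0.8, 0],
    [0, 0, 0, 0.8, 0],
    [0, 0, 0, 0.5, 0],
    [0, 0, 0, 0, 0],
    [0, 0, -0.2, 0, 0],
    [0, 0, -0.45, 0, 0],
    [0, 0, -0.45, 0, 0]
  ]
}}

```text
clock: 21.55
position: [0.4736, -0.1616, 0.332]
ee_rot: [0.813, 0.583, 0.001, 0.002]
ft_force: [0.3, 0.1, -0.4]
grip_width: 0.499
grasp_force: 0.0
```

```bash
python3 - <<'E'
from h import *
to([.5275,-.1385,.283],0)
rep()
E
```

```text
d/150 [0.261 0.289 0.328] curspin 0.3 need -0.011 x30 j [ 0.8   0.05 -0.58  1.58  0.03  1.51 -0.11] t 21.55 pos [ 0.4736 -0.1616  0.332 ] F [ 0.3  0.1 -0.4] grip 0.499 0.0
top 1380 45 need x_b 0.1 y_b -23.8 mm
scene 408 31 need x_b -0.5 y_b -24.0 mm
```

Call:
{"fn": "carry_out", "kwargs": {
  "deltas": [
    [0.1, 0.1, 0, 0, 0],
    [0.26, 0.287, 0, 0, 0],
    [0.26, 0.287, 0.05, 0, 0],
    [0.26, 0.287, 0.15, 0, 0],
    [0.26, 0.287, 0.25, 0, 0],
    [0.26, 0.287, 0.325, 0, 0],
    [0.26, 0.287, 0.325, 0, 0]
  ]
}}

```text
clock: 22.52
position: [0.525, -0.1388, 0.28]
ee_rot: [0.813, 0.582, -0.001, -0.0]
ft_force: [0.3, -0.3, 1.4]
grip_width: 0.498
grasp_force: 0.0
```

```bash
python3 - <<'E'
from h import *
to([.5275,-.1385,.283],0)
p=camera('wrist'); S=camera('scene')
f=lambda im,r:cv2.resize(im[r[0]:r[1],r[2]:r[3],::-1],(400,400),interpolation=cv2.INTER_CUBIC)
cv2.imwrite('pics/w4.png',np.hstack([f(p['img'],(150,350,220,420)),f(S['img'],(90,170,280,360))]))
E
```

```text
d/150 [ 0.007  0.015 -0.02 ] curspin 0.3 need -0.012 x30 j [ 0.73  0.18 -0.62  1.57  0.11  1.43 -0.23] t 22.525 pos [ 0.525  -0.1388  0.28  ] F [ 0.3 -0.3  1.4] grip 0.498 0.0
```

View pics/w4.png

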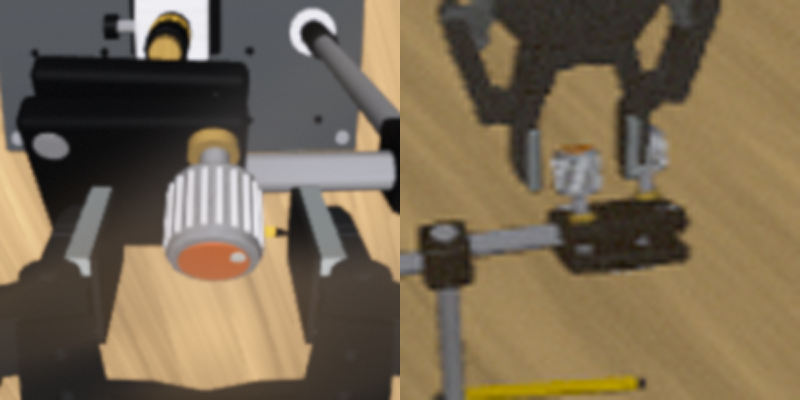

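Call:
{"fn": "carry_out", "kwargs": {
  "deltas": [
    [0.005, 0.01, -0.01, -0.35, 0],
    [0.005, 0.01, -0.01, -0.7, 0],
    [0.005, 0.01, -0.01, -1, 0],
    [0.005, 0.01, -0.01, -1, -1],
    [0.005, 0.01, -0.01, -1, -1],
    [0.005, 0.01, -0.01, -1, -1],
    [0.005, 0.01, -0.01, -0.7, -1],
    [0.005, 0.01, -0.01, -0.35, -1],
    [0.005, 0.01, -0.01, 0, -1],
    [0.005, 0.01, -0.01, 0.35, -1],
    [0.005, 0.01, -0.01, 0.7, -1],
    [0.005, 0.01, -0.01, 1, -1],
    [0.005, 0.01, -0.01, 1, -1],
    [0.005, 0.01, -0.01, 1, 0],
    [0.005, 0.01, -0.01, 1, 0],
    [0.005, 0.01, -0.01, 0.7, 0],
    [0.005, 0.01, -0.01, 0.35, 0],
    [0.005, 0.01, -0.01, 0, 0]
  ]
}}

```text
clock: 24.88
position: [0.5271, -0.1387, 0.2822]
ee_rot: [0.811, 0.585, -0.0, 0.0]
ft_force: [-0.1, -0.7, -0.0]
grip_width: 0.499
grasp_force: 0.0
```

```bash
python3 - <<'E'
from h import *
to([.5275,-.1385,.283],0)
rep()
E
```

```text
d/150 [ 0.002  0.002 -0.005] curspin -0.0 need 0.002 x30 j [ 0.72  0.18 -0.62  1.56  0.11  1.43 -0.23] t 24.875 pos [ 0.5271 -0.1387  0.2822] F [-0.1 -0.7 -0. ] grip 0.499 0.0
top 1373 45 need x_b 0.3 y_b -19.2 mm
scene 498 31 need x_b -0.1 y_b -19.4 mm
```

Call:
{"fn": "carry_out", "kwargs": {
  "deltas": [
    [0, 0, 0, -0.35, 0],
    [0, 0, 0, -0.7, 0],
    [0, 0, 0, -1, 0],
    [0, 0, 0, -1, -1],
    [0, 0, 0, -1, -1],
    [0, 0, 0, -1, -1],
    [0, 0, 0, -0.7, -1],
    [0, 0, 0, -0.35, -1],
    [0, 0, 0, 0, -1],
    [0, 0, 0, 0.35, -1],
    [0, 0, 0, 0.7, -1],
    [0, 0, 0, 1, -1],
    [0, 0, 0, 1, -1],
    [0, 0, 0, 1, 0],
    [0, 0, 0, 1, 0],
    [0, 0, 0, 0.7, 0],
    [0, 0, 0, 0.35, 0],
    [0, 0, 0, 0, 0]
  ]
}}

```text
clock: 27.22
position: [0.5271, -0.1386, 0.2822]
ee_rot: [0.811, 0.585, -0.0, -0.0]
ft_force: [0.4, -0.2, 0.3]
grip_width: 0.497
grasp_force: 0.0
```

Call:
{"fn": "carry_out", "kwargs": {
  "deltas": [
    [0, 0, 0, -0.35, 0],
    [0, 0, 0, -0.7, 0],
    [0, 0, 0, -1, 0],
    [0, 0, 0, -1, -1],
    [0, 0, 0, -1, -1],
    [0, 0, 0, -1, -1],
    [0, 0, 0, -0.7, -1],
    [0, 0, 0, -0.35, -1],
    [0, 0, 0, 0, -1],
    [0, 0, 0, 0.35, -1],
    [0, 0, 0, 0.7, -1],
    [0, 0, 0, 1, -1],
    [0, 0, 0, 1, -1],
    [0, 0, 0, 1, 0],
    [0, 0, 0, 1, 0],
    [0, 0, 0, 0.7, 0],
    [0, 0, 0, 0.35, 0],
    [0, 0, 0, 0, 0]
  ]
}}

```text
clock: 29.48
position: [0.5271, -0.1386, 0.2822]
ee_rot: [0.811, 0.586, -0.0, -0.0]
ft_force: [-0.4, 0.1, 0.8]
grip_width: 0.5
grasp_force: 0.0
```

Call:
{"fn": "carry_out", "kwargs": {
  "deltas": [
    [0, 0, 0, -0.35, 0],
    [0, 0, 0, -0.7, 0],
    [0, 0, 0, -1, 0],
    [0, 0, 0, -1, -1],
    [0, 0, 0, -1, -1],
    [0, 0, 0, -1, -1],
    [0, 0, 0, -0.7, -1],
    [0, 0, 0, -0.35, -1],
    [0, 0, 0, 0, -1],
    [0, 0, 0, 0.35, -1],
    [0, 0, 0, 0.7, -1],
    [0, 0, 0, 1, -1],
    [0, 0, 0, 1, -1],
    [0, 0, 0, 1, 0],
    [0, 0, 0, 1, 0],
    [0, 0, 0, 0.7, 0],
    [0, 0, 0, 0.35, 0],
    [0, 0, 0, 0, 0]
  ]
}}

```text
clock: 31.72
position: [0.527, -0.1386, 0.2822]
ee_rot: [0.811, 0.586, -0.0, -0.0]
ft_force: [-1.2, -0.5, 0.2]
grip_width: 0.501
grasp_force: 0.0
```

```bash
python3 - <<'E'
from h import *
to([.5275,-.1385,.283],0)
rep('m')
a,b=[cv2.imread('pics/m_%s.png'%c) for c in ('top','scene')]; cv2.imwrite('pics/m.png',np.hstack([a,b]))
E
```

```text
d/150 [ 0.001  0.003 -0.006] curspin -0.1 need 0.003 x30 j [ 0.72  0.18 -0.62  1.56  0.11  1.43 -0.23] t 31.725 pos [ 0.527  -0.1386  0.2822] F [-1.2 -0.5  0.2] grip 0.501 0.0
top 1286 35 need x_b 1.2 y_b -6.6 mm
scene 448 21 need x_b 0.7 y_b -7.4 mm
```

View pics/m.png

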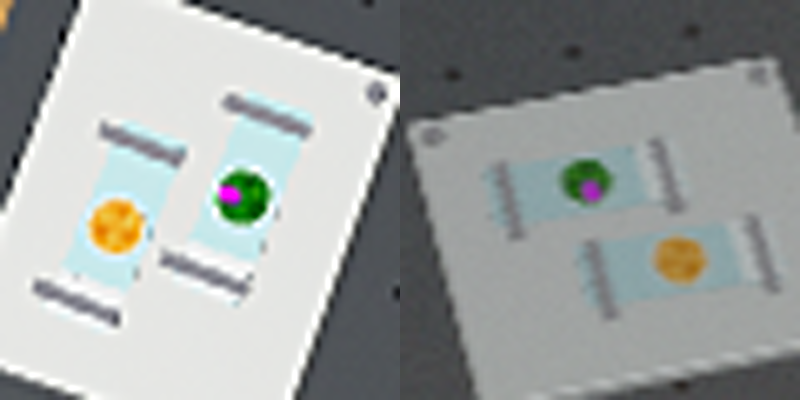

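Call:
{"fn": "carry_out", "kwargs": {
  "deltas": [
    [0, 0, 0, -0.35, 0],
    [0, 0, 0, -0.7, 0],
    [0, 0, 0, -1, 0],
    [0, 0, 0, -1, -1],
    [0, 0, 0, -1, -1],
    [0, 0, 0, -1, -1],
    [0, 0, 0, -0.7, -1],
    [0, 0, 0, -0.35, -1],
    [0, 0, 0, 0, -1],
    [0, 0, 0, 0.35, -1],
    [0, 0, 0, 0.7, -1],
    [0, 0, 0, 1, -1],
    [0, 0, 0, 1, -1],
    [0, 0, 0, 1, 0],
    [0, 0, 0, 1, 0],
    [0, 0, 0, 0.7, 0],
    [0, 0, 0, 0.35, 0],
    [0, 0, 0, 0, 0]
  ]
}}

```text
clock: 34.08
position: [0.527, -0.1386, 0.2822]
ee_rot: [0.811, 0.585, -0.0, -0.0]
ft_force: [1.2, 0.8, 0.6]
grip_width: 0.5
grasp_force: 0.0
```

```bash
cat >> h.py <<'E'
M0={'top':np.array([.61321,.14434,.023]),'scene':np.array([.61089,.14525,.023])}
E
python3 - <<'E'
from h import *
import h
o=h.spotmoss
h.spotmoss=lambda p:{'moss':(0,M0['top' if abs((-p['R'].T@p['t'])[1])<.1 else 'scene'])}
rep('n')
a,b=[cv2.imread('pics/n_%s.png'%c) for c in ('top','scene')]; cv2.imwrite('pics/n.png',np.hstack([a,b]))
E
```

```text
top 1259 0 need x_b 1.3 y_b -0.2 mm
scene 446 0 need x_b 0.6 y_b -0.3 mm
```

View pics/n.png

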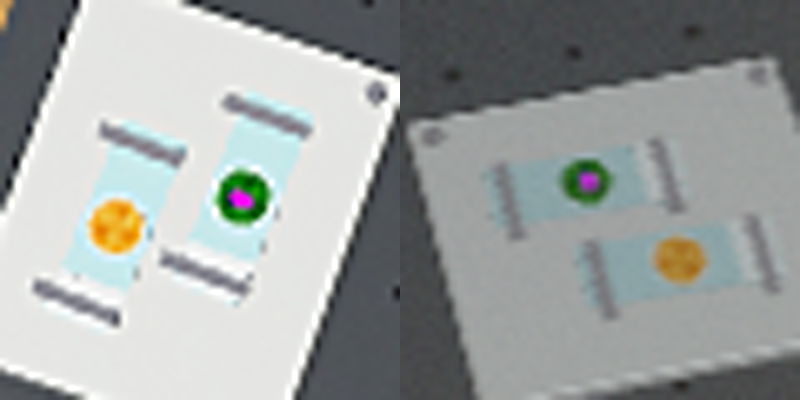

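The spot sits in the middle of the moss in both views, about 1 mm off centre at most. I'll lift straight off the screw.

Call:
{"fn": "carry_out", "kwargs": {
  "deltas": [
    [0, 0, -0.1, 0, 0],
    [0, 0, -0.3, 0, 0],
    [0, 0, -0.6, 0, 0],
    [0, 0, -0.6, 0, 0],
    [0, 0, -0.6, 0, 0]
  ]
}}

```text
clock: 34.8
position: [0.5273, -0.1383, 0.3726]
ee_rot: [0.813, 0.582, 0.0, 0.0]
ft_force: [-0.4, -0.3, -0.8]
grip_width: 0.503
grasp_force: 0.0
```

```bash
python3 - <<'E'
from h import *
import h
h.spotmoss=lambda p:{'moss':(0,M0['top' if abs((-p['R'].T@p['t'])[1])<.1 else 'scene'])}
rep(); to([.5,-.14,.37])
print(ticket.hand_in())
E
```

```text
top 1293 0 need x_b 1.3 y_b -0.2 mm
scene 445 0 need x_b 0.6 y_b -0.3 mm
d/150 [-0.068 -0.167  0.012] curspin 0.4 need -0.013 x30 j [ 0.71  0.17 -0.61  1.39  0.1   1.61 -0.23] t 34.9 pos [ 0.527  -0.1383  0.3717] F [ 0.5 -0.9  0.3] grip 0.5 0.0
the job is handed in; nothing more can be done
None
```

The whole laser spot sits inside the green moss specimen, about 1 mm off centre; both screws are released, the arm is lifted clear, and the job was handed in at about 35 s.

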